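Fill the spice caddy and lift it ready to carry

TASK

The wooden caddy is one spice jar short: stand the spice jar that waits at the front of the worktop, to the right of the caddy, upright in the caddy's empty bore, right down on its floor, and let go of it while the caddy still stands on the worktop. Then take the caddy by the bar of its handle and lift it about 10 cm, level and with both jars in it, and finish there, still holding it steady in the air. Do not tip the caddy or drop a jar, and leave the salt shaker and the tin where they stand.

Things in the scene. Friction and masses are not known exactly. Their poses are not given: they have to be found in the camera images.
- caddy: Loose wooden caddy, 76 (x) x 230 (y) x 152 mm high, 0.35 kg. Origin: centre of its underside, z up. Deck top 52 mm up, with two round 51 mm bores (2 mm chamfer) at y = +75 and -75 mm, open down to the floor board 8 mm up. Handle in the middle: 14 mm uprights at y = +-28 mm under a grip bar. Balanced with both jars in. Long side within 15 degrees of world y, empty bore to the robot's right.
- caddy_grip (a point): Centre of the caddy's grip bar, 139 mm above the caddy's underside. The bar is 14 mm thick (caddy x), 70 mm long (caddy y) and 26 mm high, its top at 152 mm; below it is an open hand slot 48 mm high (floor of the slot 78 mm above the underside). Axes as the caddy.
- caddy_bay (a point): Centre of the floor of the empty bore (at caddy y = -75 mm), 8 mm above the caddy's underside, 44 mm below the deck's top. Axes as the caddy. A jar in place has its origin here.
- spice_jar: The spice jar to load: clear round jar with a green screw cap, 46 mm in diameter, 106 mm high, standing on the worktop, about 0.12 kg. Origin: centre of its underside, z up. Rigid; the cap is fixed and can be gripped (top 20 mm of the jar). Wall cabinets overhang the worktop beyond about x = 0.57 m, from about 0.47 m up: keep the wrist and forearm clear of them.
- seated_jar: The like jar that already stands in the caddy's other bore (caddy y = +75 mm): same size, its origin 8 mm above the caddy's underside. Stays in the caddy.
- salt_shaker: Bystander: glass salt shaker with grey domed top, 44 mm in diameter, 90 mm high, standing loose on the worktop. Origin: centre of its underside.
- tomato_tin: Bystander: printed food tin, 58 mm in diameter, 72 mm high, standing loose on the worktop. Origin: centre of its underside.
There are look-alikes about, which are no part of the job. What is shaped like the spice_jar but orange or yellow is not meant.

How it is judged:
By the outcome, as a careful person would: the job done as asked, in the order asked, and still so for the second after the job is handed in, while the arm keeps its last pose, push and grip.
It also fails if it takes over 54 s, if anything falls off the work surface, if the arm or the gripper's body presses on something with over 40 N, if the wrist force passes 120 N, or if a joint passes its speed limit or range.

ROBOT

A 6-joint arm with a two-finger parallel gripper is mounted at the origin on a cart in front of the work surface, level with it; the furniture and walls round the work are solid. World frame = base frame: x ahead of the robot, y to its left, z up, the work surface at z = 0. Lengths are in m, angles in degrees, forces in N, time in s.
With the tool pointing down it reaches from about 0.375 to 0.9 m from the base axis. Payload 3.1 kg.
Tool frame: the origin (TCP) lies between the finger pads, 19 mm behind the fingertips; this is the grasp point; z points along the fingers, y is the line along which they close (so a half turn about z gives the same grasp; the last joint's range is limited). The gripper opens to 87 mm and grips with 3 to 60 N. Pads are 19 mm wide; open, the fingers measure 117 mm over their backs; the gripper's body (75 mm by 190 mm) begins 51 mm behind the grasp point.
Start: joints at [-80.758, 30.224, 82.088, -0, 67.689, -10.227], TCP at [0.208, -0.589, 0.241] pointing down, gripper open.
Joint ranges: [-176.69, 176.69], [-43.24, 126.21], [12.49, 139.97], [-82, 262], [0, 151.66], [-163.58, 163.58]. Speed limits (degrees/s): [159.86, 159.86, 180, 180, 180, 180].

INTERFACE

Orientations are given as a 3x3 rotation matrix whose columns are the frame's x, y, z axes.
In Python, from rig import read_state, capture, calibration, hand_in gives the robot as it stands.
- The arm moves only by the tool send_rows, never from a script. Its argument "plan" is a list of rows, each a list of 5 numbers: the closure in counts, from 0 (fully open) to 255 (shut), then the shift along the tool's x, y, z in m, then the turn about the tool's z in rad. A call has 1 to 20 rows; each row shifts and turns the commanded pose from where the row before left it, along the tool's axes as they then stand; what a row does not reach is not made up. A row lasts 1/12 s, in which the tool goes at most 41.7 mm and 7.16 degrees, less where a joint would pass 70% of its speed; a pose out of reach is approached as far as the arm can. A call is refused whole if a number of a shift passes 0.0417 or a number of a turn 0.125, either way. A call with a gripper value outside its range is refused whole. The fingers move at their own pace and stop on an object; the grip force is fixed at half the most. Time passes only in rows, so rows that do not move let the fingers close. It gives the time, the measured TCP pose, the force, the opening and the grip force at its end, in the units of the state.
- read_state(): the state, without advancing time (a new reading comes with each control period).
- capture(name): name is "scene" or "side" or "wrist"; returns (picture, depth): 480x640x3 uint8, blue, green, red; 480x640 float32, m along the optical axis (not along the pixel's ray), 0 where there is no reading.
- calibration(name): a dict with "fx", "fy", "cx", "cy" (pixels), "xyz" and "rotation" of the camera in the world. Camera axes: x right, y down, z forward; pixel columns grow to the right and rows downward; lengths in m; the calibration is good to about 2 mm. A picture is of the moment at which its call begins: read the wrist's pose just before it. calibration takes no time and is no camera call; for the wrist camera it gives the pose at the moment of the call.
- hand_in(): hands the job in; it is judged then, once.
The state is a dict: "time_s": time; "joint_positions": joint angles; "qvel": joint speeds; "tau": joint torques, N m; "position": TCP position; "tcp_rot": TCP orientation; "force": force on the tool from outside, world axes, zero at the start; "moment": the same for the moment, N m; "opening": opening from 0.0 (shut) to 1.0 (fully open); "grasp_force": force on a finger pad.
Only numpy, scipy, OpenCV 4.12 (cv2) and the standard library are available. Lean on these libraries where they do the work, as an engineer would, in place of code of your own. Each camera call takes 0.05 s, during which the arm holds its last target. There are 200 camera calls.

## Working session

There is one attempt and no reset: what is moved stays moved. The work goes in short steps, Python scripts to look and compute and a tool call to move; the robot and the scene stay as the last step left them, time stands still between calls to the robot, and variables do not carry over. Pictures are saved under pics/ and viewed, at most 10 in all, crops included, and the job is handed in when it is done.

Besides the shell and the picture viewer there is one more tool, called after "Emit:" in YAML: its name, and indented under it one key for each argument. send_rows: Moves the arm, as the interface text tells. Its arguments: {"type":"object","properties":{"plan":{"type":"array","items":{"type":"array","items":{"type":"number"}}}},"required":["plan"]}

```bash
mkdir -p pics; ls
cat > h.py <<'E'
import numpy as np,cv2
from rig import read_state,capture,calibration,hand_in
def world(c,u,v,d):
    p=np.array([(u-c['cx'])/c['fx']*d,(v-c['cy'])/c['fy']*d,d])
    return np.array(c['rotation'])@p+np.array(c['xyz'])
def cloud(c,D):
    v,u=np.mgrid[:480,:640]
    P=np.stack([(u-c['cx'])/c['fx']*D,(v-c['cy'])/c['fy']*D,D],-1)
    return P@np.array(c['rotation']).T+np.array(c['xyz'])
E
python3 - <<'E'
from h import *
for n in['scene','side']:
    c=calibration(n);im,D=capture(n);cv2.imwrite(f'pics/{n}0.png',im);np.savez(f'{n}0',im=im,P=cloud(c,D),D=D);print(n,c)
s=read_state();print(s['time_s'],s['position'],s['tcp_rot'],s['opening'])
E
```

```text
pics
scene {'fx': 483.62485897659286, 'fy': 483.62485897659286, 'cx': 323.75038724921205, 'cy': 247.50780391788024, 'xyz': array([-0.06616886,  0.56705409,  1.09299708]), 'rotation': array([[-0.76121317, -0.49731679,  0.41620971],
       [-0.64826652,  0.56625544, -0.50902387],
       [ 0.01746511, -0.65729049, -0.75343492]])}
side {'fx': 557.316306034706, 'fy': 557.316306034706, 'cx': 324.1177477021329, 'cy': 240.3499726069034, 'xyz': array([ 0.20406681, -1.2218152 ,  0.92055272]), 'rotation': array([[ 0.96823934, -0.13901591,  0.20781519],
       [-0.24991153, -0.56315894,  0.78765236],
       [ 0.00753677, -0.81457141, -0.58001432]])}
0.1 [ 0.20822738 -0.58865038  0.24038589] [[ 9.42829352e-01  3.33275742e-01 -3.03679072e-04]
 [ 3.33275708e-01 -9.42827546e-01  1.87646740e-03]
 [ 3.39064070e-04 -1.87039740e-03 -9.99998193e-01]] 0.9981195697857085
```

View pics/scene0.png

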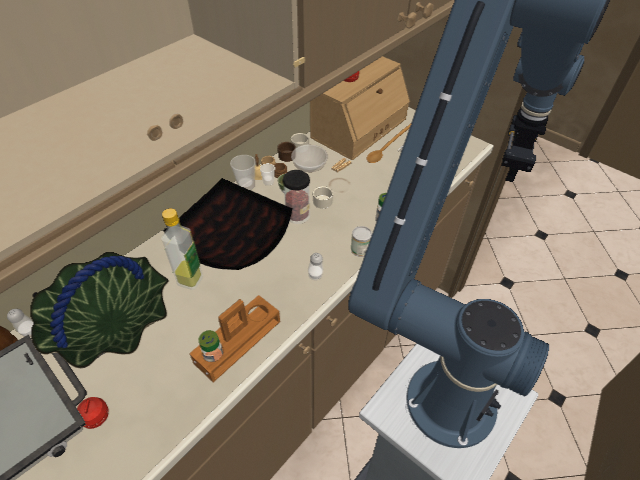

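View pics/side0.png

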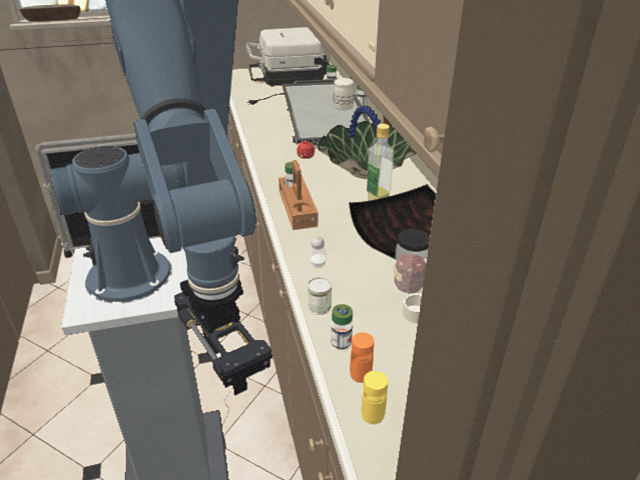

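Side view: the spice jar (green cap) is at (342,325), the tin at (319,295), the shaker at (318,250) and the caddy at (298,205), with its empty bore at the near end.
Things that could be mistaken for the jar in the side view: the green-capped jar (342,325), an orange one (362,357), a yellow one (374,397), the seated jar (291,173) and a far jar (331,72). I choose (342,325) by its green cap and its place to the right of the caddy.

Run:
```python
from h import *
s=np.load('side0.npz');im=s['im'];P=s['P']
cv2.imwrite('pics/crop1.png',cv2.resize(im[130:440,260:420],None,fx=1.9,fy=1.9,interpolation=cv2.INTER_CUBIC))
hsv=cv2.cvtColor(im,cv2.COLOR_BGR2HSV)
def circ(xy):
    A=np.c_[2*xy,np.ones(len(xy))];r=np.linalg.lstsq(A,(xy**2).sum(1),rcond=None)[0];return r[:2],np.sqrt(r[2]+r[:2]@r[:2])
def box(P,u0,v0,u1,v1,zlo,zhi,lab):
    Q=P[v0:v1,u0:u1].reshape(-1,3);Q=Q[(Q[:,2]>zlo)&(Q[:,2]<zhi)]
    print(lab,len(Q),'min',Q.min(0).round(3),'max',Q.max(0).round(3),'circ',circ(Q[:,:2]));return Q
box(P,325,300,358,350,.02,.102,'jar body');box(P,330,303,355,315,.101,.12,'jar top')
box(P,305,275,333,315,.01,.068,'tin');box(P,308,235,328,268,.01,.08,'salt')
box(P,349,330,376,384,.02,.102,'orange')
# caddy from both views: wood color
for n in['scene','side']:
    s=np.load(n+'0.npz');im=s['im'];P=s['P'];h=cv2.cvtColor(im,cv2.COLOR_BGR2HSV)
    m=(h[...,0]>3)&(h[...,0]<18)&(h[...,1]>120)&(h[...,2]>60)
    r=np.zeros_like(m)
    if n=='scene': r[290:385,180:290]=1
    else: r[155:235,270:325]=1
    m&=r
    for lab,lo,hi in[('deck',.045,.058),('bar',.145,.158)]:
        q=m&(P[...,2]>lo)&(P[...,2]<hi);Q=P[q]
        print(n,lab,len(Q),cv2.minAreaRect((Q[:,:2]*1000).astype(np.float32)),np.median(Q[:,2]))
    h2=(h[...,0]>40)&(h[...,0]<85)&(h[...,1]>100)&r;Q=P[h2&(P[...,2]>.08)];print('seatedcap',Q[:,:2].min(0),Q.max(0),len(Q),circ(Q[:,:2]))
```

```text
jar body 668 min [ 0.445 -0.484  0.02 ] max [ 0.492 -0.251  0.102] circ (array([ 0.48189652, -0.35075603]), np.float64(0.05565430794109936))
jar top 190 min [ 0.447 -0.391  0.102] max [ 0.49  -0.351  0.11 ] circ (array([ 0.46939424, -0.37293805]), np.float64(0.015169461569262518))
tin 517 min [ 0.424 -0.272  0.01 ] max [ 0.48  -0.21   0.068] circ (array([ 0.4523993 , -0.24379818]), np.float64(0.024023239463138002))
salt 324 min [ 0.468 -0.102  0.01 ] max [ 0.511 -0.063  0.08 ] circ (array([ 0.48844917, -0.08049137]), np.float64(0.016400190170731865))
orange 677 min [ 0.456 -0.573  0.02 ] max [ 0.507 -0.382  0.102] circ (array([ 0.48578289, -0.44951931]), np.float64(0.04141040462581245))
scene deck 1544 ((493.9354248046875, 217.99520874023438), (230.4377899169922, 79.18119049072266), 89.67145538330078) 0.05312796835998734
scene bar 167 ((493.80914306640625, 217.99325561523438), (14.843639373779297, 68.60181427001953), 1.1670308113098145) 0.15244078697872954
seatedcap [-0.06616886  0.27188355] [0.51548711 0.56705409 1.09299708] 139 (array([0.21399376, 0.42443956]), np.float64(0.2987015629194708))
side deck 594 ((495.2416076660156, 211.17568969726562), (237.00291442871094, 74.83355712890625), 88.78791046142578) 0.05126909652138156
side bar 45 ((494.17156982421875, 212.29754638671875), (11.834942817687988, 71.6194839477539), 1.4186058044433594) 0.15038560483902985
seatedcap [0.47646128 0.26342674] [0.49037728 0.28618139 0.11440702] 24 (array([0.48351265, 0.27475742]), np.float64(0.0069729261775258195))
```

View pics/crop1.png

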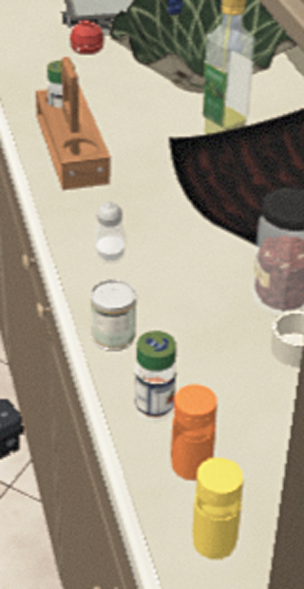

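The crop shows the green-capped, label-bodied jar between the tin and the orange look-alike, so the choice holds. Its position is about (0.469, -0.371). The caddy is at about (0.494, 0.216) with yaw near 0.

Next I turn so the fingers close along world x (tool x is then world y, tool y is world x), and go above the jar.

Emit:
send_rows:
  plan:
    - [0,0,0,0,-0.1231]
    - [0,0,0,0,-0.1231]
    - [0,0,0,0,-0.1231]
    - [0,0,0,0,-0.1231]
    - [0,0,0,0,-0.1231]
    - [0,0,0,0,-0.1231]
    - [0,0,0,0,-0.1231]
    - [0,0,0,0,-0.1231]
    - [0,0,0,0,-0.1231]
    - [0,0,0,0,-0.1231]
    - [0,0.024,0.029,0,0]
    - [0,0.024,0.029,0,0]
    - [0,0.024,0.029,0,0]
    - [0,0.024,0.029,0,0]
    - [0,0.024,0.029,0,0]
    - [0,0.024,0.029,0,0]
    - [0,0.024,0.029,0,0]
    - [0,0.024,0.029,0,0]
    - [0,0.026,0.029,0,0]
    - [0,0,0,0,0]

```text
time_s: 1.77
position: [0.4736, -0.3657, 0.2409]
tcp_rot: [[-0.006, 1.0, 0.002], [1.0, 0.006, 0.003], [0.003, 0.002, -1.0]]
force: [-0.3, -0.6, 0.0]
opening: 1.003
grasp_force: 0.0
```

Run:
```python
from h import *
s=read_state();print(s['time_s'],s['position'],s['tcp_rot'])
c=calibration('wrist');im,D=capture('wrist');cv2.imwrite('pics/w1.png',im);P=cloud(c,D);print(c)
h=cv2.cvtColor(im,cv2.COLOR_BGR2HSV)
g=((h[...,0]>40)&(h[...,0]<85)&(h[...,1]>80)).astype(np.uint8)
for t in cv2.findContours(g,0,1)[0]:
    if cv2.contourArea(t)<200: continue
    m=np.zeros_like(g);cv2.drawContours(m,[t],-1,1,-1);Q=P[(m>0)&(P[...,2]>.098)&(P[...,2]<.115)]
    print(cv2.minEnclosingCircle(t),len(Q))
    if len(Q): print(cv2.minEnclosingCircle((Q[:,:2]*1000).astype(np.float32)),np.median(Q[:,2]))
```

```text
1.7667 [ 0.47364422 -0.36570773  0.24085658] [[-0.00621261  0.99997871  0.00199504]
 [ 0.99997513  0.0062059   0.00335195]
 [ 0.0033395   0.00201581 -0.99999239]]
{'fx': 345.9265351485144, 'fy': 345.9265351485144, 'cx': 324.40044937165334, 'cy': 237.99109446674308, 'xyz': array([ 0.47226541, -0.29935874,  0.38366175]), 'rotation': array([[ 9.99981561e-01,  5.60600156e-03,  2.33471124e-03],
       [ 6.00196084e-03, -9.70892244e-01, -2.39441491e-01],
       [ 9.24443666e-04,  2.39451089e-01, -9.70907988e-01]])}
((317.1220397949219, 239.7598419189453), 26.391347885131836) 860
((466.68994140625, -370.6386413574219), 21.980775833129883) 0.10454973266611639
```

View pics/w1.png

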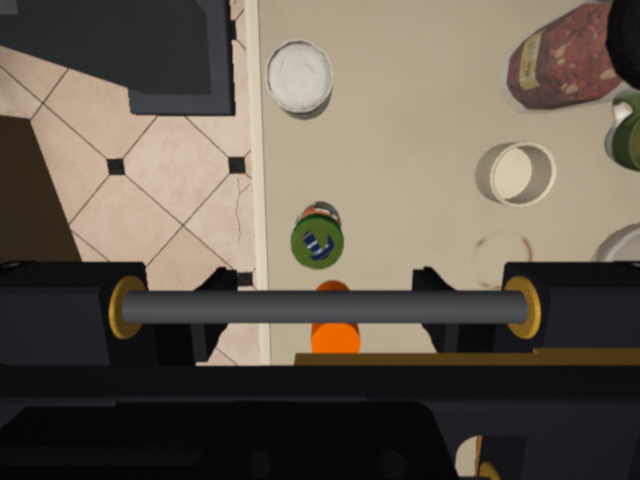

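The wrist view shows the green cap at (317,240), the orange jar at (335,340) and the tin at (299,76). The jar is at (0.467, -0.371). I lower onto the cap and close.

Emit:
send_rows:
  plan:
    - [0,-0.0025,-0.003,0.015,0]
    - [0,-0.0025,-0.003,0.02,0]
    - [0,0,0,0.02,0]
    - [0,0,0,0.02,0]
    - [0,0,0,0.02,0]
    - [0,0,0,0.02,0]
    - [0,0,0,0.018,0]
    - [0,0,0,0.01,0]
    - [0,0,0,0,0]
    - [255,0,0,0,0]
    - [255,0,0,0,0]
    - [255,0,0,0,0]
    - [255,0,0,0,0]
    - [255,0,0,0,0]
    - [255,0,0,0,0]
    - [255,0,0,0,0]
    - [255,0,0,0,0]
    - [255,0,0,0,0]

```text
time_s: 3.32
position: [0.4637, -0.3764, 0.0986]
tcp_rot: [[-0.0, 1.0, 0.001], [1.0, 0.0, -0.001], [-0.001, 0.001, -1.0]]
force: [0.5, 0.6, 1.7]
opening: 0.514
grasp_force: 29.7
```

Emit:
send_rows:
  plan:
    - [255,0,0,-0.008,0]
    - [255,0,0,-0.015,0]
    - [255,0,0,-0.02,0]
    - [255,0,0,-0.02,0]
    - [255,0,0,-0.02,0]
    - [255,0,0,-0.02,0]
    - [255,0,0,-0.012,0]
    - [255,0.01,0,0,0]
    - [255,0.025,0.002,0,0]
    - [255,0.035,0.004,0,0]
    - [255,0.035,0.004,0,0]
    - [255,0.035,0.004,0,0]
    - [255,0.035,0.004,0,0]
    - [255,0.035,0.004,0,0]
    - [255,0.035,0.004,0,0]
    - [255,0.035,0.003,0,0]
    - [255,0.03,0,0,0]
    - [255,0.02,0,0,0]
    - [255,0.01,0,0,0]
    - [255,0,0,0,0]

```text
time_s: 4.98
position: [0.4908, -0.0337, 0.2126]
tcp_rot: [[-0.003, 1.0, -0.003], [1.0, 0.003, 0.001], [0.001, -0.003, -1.0]]
force: [-0.2, -0.1, -1.3]
opening: 0.508
grasp_force: 29.7
```

Emit:
send_rows:
  plan:
    - [255,0.01,0,0,0]
    - [255,0.025,0,0,0]
    - [255,0.03,0,0,0]
    - [255,0.035,0,0,0]
    - [255,0.035,0,0,0]
    - [255,0.03,0,0,0]
    - [255,0.015,0,0,0]
    - [255,0.005,0,0,0]
    - [255,0,0,0,0]
    - [255,0,0,0,0]
    - [255,0,0,0,0]

```text
time_s: 5.9
position: [0.4926, 0.1473, 0.2131]
tcp_rot: [[0.002, 1.0, -0.0], [1.0, -0.002, -0.001], [-0.001, -0.0, -1.0]]
force: [0.4, 0.4, -1.2]
opening: 0.512
grasp_force: 29.7
```

Run:
```python
from h import *
s=read_state();print(s['time_s'],s['position'],s['tcp_rot'],s['joint_positions'])
for n in['wrist','side','scene']:
    c=calibration(n);im,D=capture(n);cv2.imwrite(f'pics/{n}2.png',im);np.savez(f'{n}2',im=im,P=cloud(c,D));
    if n=='wrist':print(c)
a=cv2.imread('pics/wrist2.png');b=cv2.imread('pics/side2.png')[100:260,240:400];d=cv2.imread('pics/scene2.png')[260:420,150:310]
r=np.vstack([cv2.resize(b,(240,240)),cv2.resize(d,(240,240))]);r=np.hstack([cv2.resize(a,(560,480)),r])
cv2.imwrite('pics/m2.png',r)
```

```text
5.9 [0.49259305 0.1473225  0.21313846] [[ 1.91541015e-03  9.99998144e-01 -2.06905627e-04]
 [ 9.99998016e-01 -1.91552306e-03 -5.46931699e-04]
 [-5.47327016e-04 -2.05857618e-04 -9.99999829e-01]] [ 4.20026340e+00  2.39622315e+01  9.95990379e+01 -3.64570311e-02
  5.64528541e+01  4.33016237e+00]
{'fx': 345.9265351485144, 'fy': 345.9265351485144, 'cx': 324.40044937165334, 'cy': 237.99109446674308, 'xyz': array([0.4920605 , 0.21420399, 0.35567992]), 'rotation': array([[ 0.99999705, -0.00166656, -0.00176961],
       [-0.00204702, -0.96995075, -0.24329273],
       [-0.00131097,  0.24329563, -0.9699513 ]])}
```

View pics/m2.png

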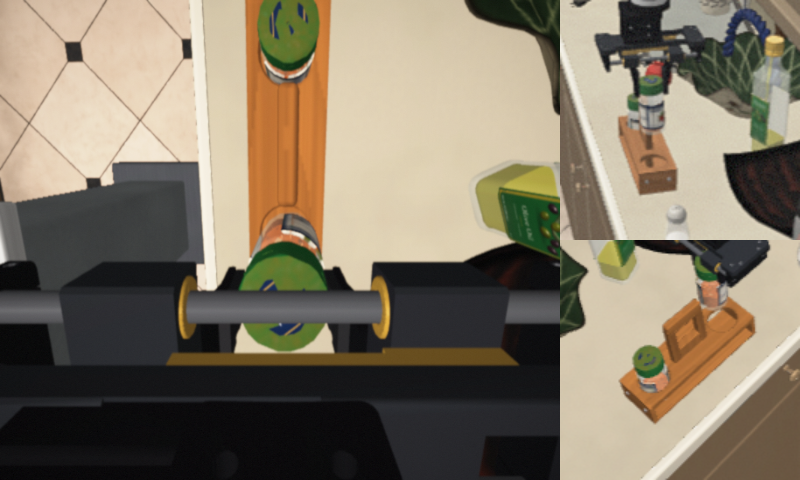

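The composite shows the jar held upright above the near bore and the caddy square to y. The seated cap is at about (287,40) in the wrist panel. Now I measure the jar relative to the bore in each view.

```bash
cat >> h.py <<'E'
def ray(c,uv,z):
    uv=np.atleast_2d(uv).astype(float);d=np.c_[(uv[:,0]-c['cx'])/c['fx'],(uv[:,1]-c['cy'])/c['fy'],np.ones(len(uv))]@np.array(c['rotation']).T
    o=np.array(c['xyz']);return (o+d*((z-o[2])/d[:,2])[:,None])[:,:2]
def fitc(xy,r=None):
    from scipy.optimize import least_squares
    f=lambda p:np.hypot(*(xy-p[:2]).T)-(r or p[2])
    s=least_squares(f,[*xy.mean(0),.023],loss='soft_l1',f_scale=.001);return s.x.round(4),np.abs(s.fun).mean().round(4)
E
python3 - <<'E'
from h import *
z0=read_state()['position'][2]
for n in['wrist','side','scene']:
    c=calibration(n);s=np.load(n+'2.npz');im=s['im'];P=s['P'];h=cv2.cvtColor(im,cv2.COLOR_BGR2HSV)
    g=((h[...,0]>40)&(h[...,0]<85)&(h[...,1]>100)).astype(np.uint8)
    for t in cv2.findContours(g,0,1)[0]:
        if cv2.contourArea(t)<60: continue
        x,y,w,hh=cv2.boundingRect(t);p=P[y+hh//2,x+w//2]
        if np.abs(p[0]-.49)>.06 or not -.0<p[1]<.4: continue
        top=.114 if p[2]<.13 else z0+.008
        print(n,'cap',(x,y,w,hh),p.round(3),'z',top, fitc(ray(c,t[:,0],top),.023))
    # deck
    m=(h[...,0]>3)&(h[...,0]<18)&(h[...,1]>120)&(abs(P[...,0]-.494)<.06)&(P[...,1]>.05)&(P[...,1]<.37)
    Q=P[m&(abs(P[...,2]-.052)<.004)]
    for a in np.arange(.08,.36,.03):
        q=Q[abs(Q[:,1]-a)<.008]
        if len(q)>20: print(n,'deck y',a.round(2),'x',q[:,0].min().round(4),q[:,0].max().round(4),(q[:,0].min()+q[:,0].max())/2)
    print('ends',np.percentile(Q[:,1],[.3,99.7]))
b=cv2.imread('pics/side2.png')[165:235,270:330];d=cv2.imread('pics/scene2.png')[285:365,215:285]
cv2.imwrite('pics/m3.png',np.hstack([cv2.resize(b,(400,467),interpolation=2),cv2.resize(d,(400,467),interpolation=2)]))
E
```

```text
wrist cap (343, 327, 22, 20) [0.505 0.136 0.22 ] z 0.22122855106796024 (array([0.5208, 0.1222, 0.023 ]), np.float64(0.0016))
wrist cap (284, 326, 28, 22) [0.48  0.136 0.22 ] z 0.22122855106796024 (array([0.4876, 0.1592, 0.023 ]), np.float64(0.0028))
wrist cap (307, 265, 19, 21) [0.488 0.164 0.22 ] z 0.22122855106796024 (array([0.4695, 0.1765, 0.023 ]), np.float64(0.0015))
wrist cap (272, 242, 103, 49) [0.491 0.169 0.221] z 0.22122855106796024 (array([0.4923, 0.1493, 0.023 ]), np.float64(0.0042))
wrist cap (315, 15, 12, 25) [0.49  0.289 0.115] z 0.114 (array([0.4669, 0.2933, 0.023 ]), np.float64(0.0016))
wrist cap (298, 1, 13, 21) [0.479 0.299 0.113] z 0.114 (array([0.4583, 0.2921, 0.023 ]), np.float64(0.0017))
wrist cap (297, 0, 67, 70) [0.495 0.285 0.113] z 0.114 (array([0.4925, 0.2922, 0.023 ]), np.float64(0.0024))
wrist deck y 0.14 x 0.4555 0.531 0.49328583594040265
wrist deck y 0.17 x 0.4557 0.5313 0.49346758554756043
wrist deck y 0.2 x 0.4564 0.5314 0.49387254642510187
wrist deck y 0.23 x 0.4565 0.532 0.49422479953547116
wrist deck y 0.26 x 0.4565 0.5324 0.4944791275571665
wrist
[... 352 characters left out ...]
77 0.32234636]
scene cap (200, 335, 19, 17) [0.481 0.3   0.12 ] z 0.114 (array([0.4908, 0.3007, 0.023 ]), np.float64(0.006))
scene cap (239, 271, 16, 17) [0.485 0.164 0.221] z 0.22122855106796024 (array([0.4833, 0.1535, 0.023 ]), np.float64(0.0042))
scene deck y 0.11 x 0.455 0.5163 0.485670151908834
scene deck y 0.14 x 0.4552 0.527 0.49113687973905784
scene deck y 0.17 x 0.454 0.5315 0.4927778552053349
scene deck y 0.2 x 0.4551 0.533 0.49405565125797823
scene deck y 0.23 x 0.4556 0.5312 0.49341404247866827
scene deck y 0.26 x 0.4553 0.5189 0.4870850573764375
scene deck y 0.29 x 0.4566 0.4754 0.4659883216004383
scene deck y 0.32 x 0.4561 0.5343 0.49519939642416055
ends [0.10374093 0.33271937]
```

View pics/m3.png

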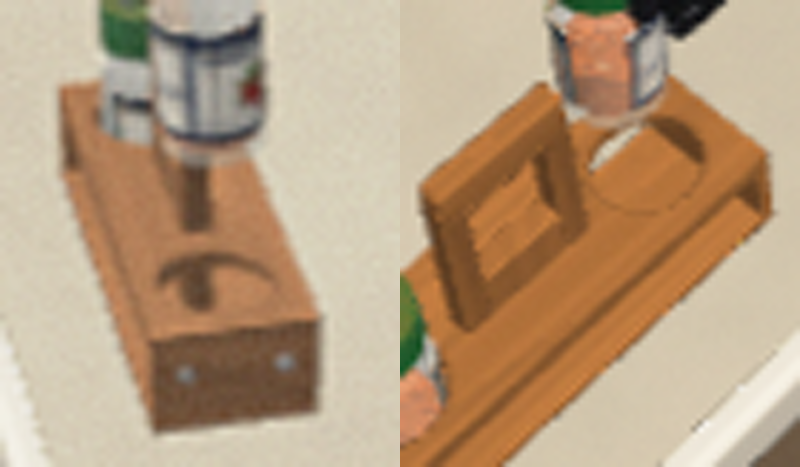

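The crop shows the bore rim below the held jar in both views. I fit rim and jar base in the same picture, so shared calibration errors cancel.

Run:
```python
from h import *
z0=read_state()['position'][2];zb=z0-.0986
S=lambda p:np.array(p)/6.67+[270,165]-.4
C=lambda p:np.array([[(a-400)/5.714,b/5.84] for a,b in p])+[215,285]-.4
cs,cc=calibration('side'),calibration('scene')
print('side bore',fitc(ray(cs,S([(155,287),(165,265),(215,252),(265,268),(278,290)]),.052),.0265))
print('side jar',fitc(ray(cs,S([(152,135),(175,156),(207,164),(240,158),(262,140)]),zb),.023))
print('scene bore',fitc(ray(cc,C([(588,178),(600,193),(650,213),(690,192),(706,160),(695,125)]),.052),.0265))
print('scene jar',fitc(ray(cc,C([(553,85),(575,116),(605,128),(645,122),(665,95)]),zb),.023))
c=calibration('wrist');s=np.load('wrist2.npz');P=s['P'];h=cv2.cvtColor(s['im'],cv2.COLOR_BGR2HSV)
g=(h[...,0]>40)&(h[...,0]<85)&(h[...,1]>80)
for a,b in((z0,.118),(.114,.305)):
    Q=P[(abs(P[...,2]-z0-.008)<.003)&(abs(P[...,0]-.4925)<.03)&(abs(P[...,1]-.15)<.04)] if a==z0 else P[g&(abs(P[...,2]-.114)<.003)&(abs(P[...,0]-.4925)<.03)&(abs(P[...,1]-.29)<.04)]
    print(len(Q),Q.min(0),Q.max(0),np.median(Q[:,2]))
    e=[q[np.argmax(q[:,1])][:2] if 1 else 0 for x in np.arange(.472,.514,.003) if len(q:=Q[abs(Q[:,0]-x)<.0015])]
    n=[q[np.argmin(q[:,1])][:2] for x in np.arange(.472,.514,.003) if len(q:=Q[abs(Q[:,0]-x)<.0015])]
    print('far',fitc(np.array(e),.0225),'near',fitc(np.array(n),.0225))
```

```text
side bore (array([0.4937, 0.1358, 0.023 ]), np.float64(0.0008))
side jar (array([0.4965, 0.1559, 0.023 ]), np.float64(0.0008))
scene bore (array([0.4938, 0.141 , 0.023 ]), np.float64(0.0006))
scene jar (array([0.4981, 0.1491, 0.023 ]), np.float64(0.0011))
4667 [0.46251669 0.1285802  0.21822978] [0.52239406 0.17379315 0.22420913] 0.2199531943999053
far (array([0.4915, 0.1508, 0.023 ]), np.float64(0.0003)) near (array([0.4915, 0.1512, 0.023 ]), np.float64(0.0005))
930 [0.47328365 0.26951345 0.11100095] [0.51627077 0.30517265 0.1151427 ] 0.11267229611043432
far (array([0.4888, 0.2822, 0.023 ]), np.float64(0.004)) near (array([0.4951, 0.2924, 0.023 ]), np.float64(0.0002))
```

Emit:
send_rows:
  plan:
    - [255,-0.003,0.001,0,0]
    - [255,-0.005,0.001,0,0]
    - [255,-0.002,0,0.008,0]
    - [255,0,0,0.015,0]
    - [255,0,0,0.015,0]
    - [255,0,0,0.008,0]
    - [255,0,0,0.006,0]
    - [255,0,0,0,0]
    - [255,0,0,0,0]
    - [255,0,0,0,0]

```text
time_s: 6.88
position: [0.4949, 0.1388, 0.1617]
tcp_rot: [[-0.0, 1.0, 0.001], [1.0, 0.0, 0.0], [0.0, 0.001, -1.0]]
force: [0.6, -0.2, -0.8]
opening: 0.511
grasp_force: 29.7
```

Run:
```python
from h import *
s=read_state();print(s['time_s'],s['position'],s['tcp_rot'][0])
for n in['wrist','side','scene']:
    c=calibration(n);im,D=capture(n);np.savez(f'{n}3',im=im,P=cloud(c,D));cv2.imwrite(f'pics/{n}3.png',im)
b=cv2.imread('pics/side3.png')[160:240,270:330];d=cv2.imread('pics/scene3.png')[275:355,225:285]
cv2.imwrite('pics/m4.png',np.hstack([cv2.resize(b,(400,533),interpolation=2),cv2.resize(d,(400,533),interpolation=2)]))
c=calibration('wrist');q=np.load('wrist3.npz');P=q['P'];z0=s['position'][2]
Q=P[(abs(P[...,2]-z0-.008)<.003)&(abs(P[...,0]-.4925)<.03)&(abs(P[...,1]-.14)<.04)]
e=[t[np.argmax(t[:,1])][:2] for x in np.arange(.472,.514,.003) if len(t:=Q[abs(Q[:,0]-x)<.0015])]
print('held',fitc(np.array(e),.0225))
h=cv2.cvtColor(q['im'],cv2.COLOR_BGR2HSV);g=(h[...,0]>40)&(h[...,0]<85)&(h[...,1]>80)
Q=P[g&(abs(P[...,2]-.114)<.003)&(abs(P[...,0]-.4925)<.03)&(abs(P[...,1]-.29)<.04)]
n=[t[np.argmin(t[:,1])][:2] for x in np.arange(.472,.514,.003) if len(t:=Q[abs(Q[:,0]-x)<.0015])]
print('seated',len(Q),fitc(np.array(n),.0225) if len(Q) else '')
```

```text
6.8833 [0.49485283 0.1388049  0.16168294] [-6.85600591e-05  9.99999333e-01  1.15325689e-03]
held (array([0.4936, 0.1422, 0.023 ]), np.float64(0.0003))
seated 307 (array([0.4952, 0.2921, 0.023 ]), np.float64(0.0003))
```

View pics/m4.png

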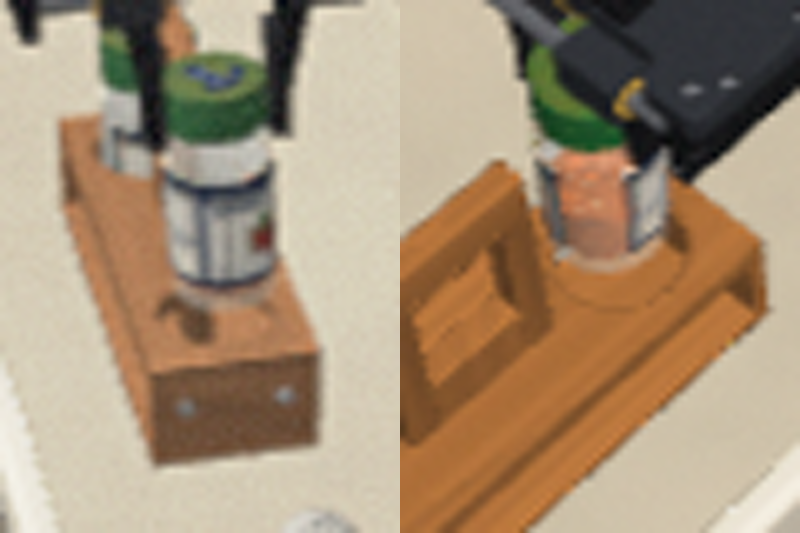

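Both views put the jar nearly over the bore, with the remaining offset a few mm toward -x and -y. I shift by half of that and lower to just above the deck.

Emit:
send_rows:
  plan:
    - [255,-0.002,-0.001,0,0]
    - [255,0,0,0.004,0]
    - [255,0,0,0.004,0]
    - [255,0,0,0,0]
    - [255,0,0,0,0]
    - [255,0,0,0,0]

```text
time_s: 7.53
position: [0.4933, 0.1368, 0.1531]
tcp_rot: [[0.0, 1.0, -0.0], [1.0, -0.0, 0.0], [0.0, -0.0, -1.0]]
force: [0.9, -0.5, -0.8]
opening: 0.51
grasp_force: 29.7
```

Run:
```python
from h import *
s=read_state();print(s['time_s'],s['position'],s['force'])
for n in['side','scene']:
    im,D=capture(n);cv2.imwrite(f'pics/{n}4.png',im)
b=cv2.imread('pics/side4.png')[190:235,275:325];d=cv2.imread('pics/scene4.png')[290:335,235:285]
cv2.imwrite('pics/m5.png',np.hstack([cv2.resize(b,(400,360),interpolation=2),cv2.resize(d,(400,360),interpolation=2)]))
```

```text
7.5333 [0.49330003 0.1367736  0.15309372] [ 0.94150766 -0.46767389 -0.80742102]
```

View pics/m5.png

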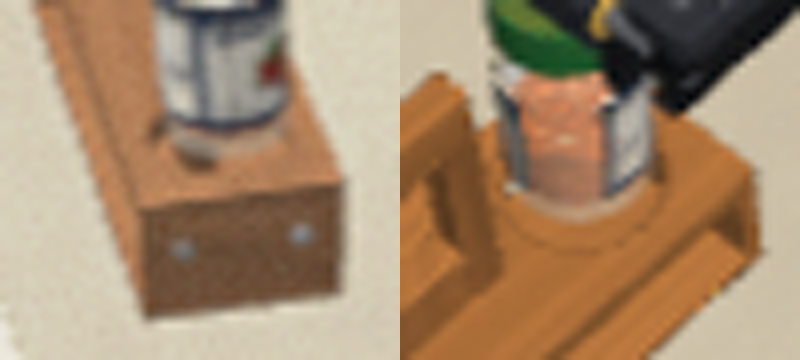

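The jar base is within about 1 mm of the bore centre in both views: base centre 225 against rim 220 in the side crop, 578 against 580 in the scene crop. I lower gently.

Emit:
send_rows:
  plan:
    - [255,0,-0.0005,0.003,0]
    - [255,0,0,0.003,0]
    - [255,0,0,0.003,0]
    - [255,0,0,0,0]
    - [255,0,0,0,0]

```text
time_s: 8.05
position: [0.4925, 0.1367, 0.1439]
tcp_rot: [[0.0, 1.0, -0.001], [1.0, -0.0, -0.0], [-0.0, -0.001, -1.0]]
force: [0.3, 0.6, -1.3]
opening: 0.507
grasp_force: 29.7
```

It is inside the bore with no contact force, so I continue.

Emit:
send_rows:
  plan:
    - [255,0,0,0.004,0]
    - [255,0,0,0.005,0]
    - [255,0,0,0.005,0]
    - [255,0,0,0.005,0]
    - [255,0,0,0.005,0]
    - [255,0,0,0.005,0]
    - [255,0,0,0.003,0]
    - [255,0,0,0,0]
    - [255,0,0,0,0]

```text
time_s: 8.8
position: [0.4928, 0.1367, 0.112]
tcp_rot: [[0.0, 1.0, -0.0], [1.0, -0.0, -0.0], [-0.0, -0.0, -1.0]]
force: [-0.1, 0.3, -0.3]
opening: 0.511
grasp_force: 29.7
```

Emit:
send_rows:
  plan:
    - [255,0,0,0.002,0]
    - [255,0,0,0.002,0]
    - [255,0,0,0.001,0]
    - [255,0,0,0,0]
    - [255,0,0,0,0]

```text
time_s: 9.22
position: [0.4929, 0.1368, 0.1073]
tcp_rot: [[-0.0, 1.0, 0.0], [1.0, 0.0, -0.0], [-0.0, 0.0, -1.0]]
force: [-0.1, 0.5, -1.4]
opening: 0.513
grasp_force: 29.7
```

Emit:
send_rows:
  plan:
    - [255,0,0,0.0007,0]
    - [255,0,0,0.0007,0]
    - [255,0,0,0,0]
    - [255,0,0,0,0]

```text
time_s: 9.55
position: [0.4931, 0.1368, 0.1065]
tcp_rot: [[-0.0, 1.0, 0.001], [1.0, 0.0, 0.0], [0.0, 0.001, -1.0]]
force: [-1.1, -0.9, 4.8]
opening: 0.509
grasp_force: 29.6
```

The jar is on the floor (4.8 N upward). I release and rise.

Emit:
send_rows:
  plan:
    - [200,0,0,0,0]
    - [120,0,0,0,0]
    - [0,0,0,0,0]
    - [0,0,0,0,0]
    - [0,0,0,0,0]
    - [0,0,0,0,0]
    - [0,0,0,0,0]
    - [0,0,0,-0.005,0]
    - [0,0,0,-0.01,0]
    - [0,0,0,-0.02,0]
    - [0,0,0,-0.025,0]
    - [0,0,0,-0.025,0]
    - [0,0,0,-0.025,0]
    - [0,0,0,-0.02,0]
    - [0,0,0,-0.005,0]
    - [0,0,0,0,0]
    - [0,0,0,0,0]

```text
time_s: 10.97
position: [0.4923, 0.1367, 0.2407]
tcp_rot: [[-0.0, 1.0, -0.0], [1.0, 0.0, -0.0], [-0.0, -0.0, -1.0]]
force: [-1.0, 0.2, -0.2]
opening: 1.005
grasp_force: 0.0
```

Run:
```python
from h import *
s=read_state();print(s['time_s'],s['position'],s['opening'])
for n in['wrist','side','scene']:
    c=calibration(n);im,D=capture(n);P=cloud(c,D);cv2.imwrite(f'pics/{n}5.png',im)
    h=cv2.cvtColor(im,cv2.COLOR_BGR2HSV);m=(h[...,0]>3)&(h[...,0]<18)&(h[...,1]>120)&(abs(P[...,0]-.494)<.06)&(P[...,1]>.05)&(P[...,1]<.37)
    Q=P[m&(abs(P[...,2]-.152)<.004)]
    if len(Q)>20: print(n,'bar',len(Q),cv2.minAreaRect((Q[:,:2]*1000).astype(np.float32)),np.median(Q[:,2]))
    g=(h[...,0]>40)&(h[...,0]<85)&(h[...,1]>80)
    for y in(.14,.29):
        Q=P[g&(abs(P[...,1]-y)<.035)&(abs(P[...,0]-.494)<.035)&(P[...,2]>.1)&(P[...,2]<.13)]
        if len(Q)>10: print(n,'cap',y,len(Q),np.percentile(Q[:,2],[50,90]).round(4),Q.min(0).round(3),Q.max(0).round(3))
a=cv2.imread('pics/wrist5.png');b=cv2.imread('pics/side5.png')[140:240,260:340];d=cv2.imread('pics/scene5.png')[280:380,190:290]
cv2.imwrite('pics/m6.png',np.hstack([cv2.resize(a,(533,400)),np.vstack([cv2.resize(b,(160,200),interpolation=2),cv2.resize(d,(160,200),interpolation=2)])]))
```

```text
10.9667 [0.49232362 0.13673461 0.24071332] 1.0048877737905682
wrist bar 2210 ((494.2335205078125, 216.98707580566406), (69.33270263671875, 13.728822708129883), 88.87298583984375) 0.15063467295965888
wrist cap 0.14 1021 [0.1127 0.1137] [0.473 0.12  0.1  ] [0.515 0.164 0.115]
wrist cap 0.29 1024 [0.1122 0.1135] [0.473 0.269 0.1  ] [0.516 0.305 0.115]
side bar 39 ((495.4341125488281, 211.1197509765625), (65.81736755371094, 10.508124351501465), 85.35431671142578) 0.15138753246021508
side cap 0.14 93 [0.1113 0.1151] [0.474 0.112 0.101] [0.514 0.155 0.117]
side cap 0.29 29 [0.1097 0.1138] [0.476 0.263 0.101] [0.493 0.301 0.115]
scene bar 140 ((492.7660827636719, 218.14556884765625), (14.277820587158203, 68.99089050292969), 0.09307544678449631) 0.152650499512132
scene cap 0.14 148 [0.1139 0.1172] [0.471 0.119 0.1  ] [0.514 0.165 0.12 ]
scene cap 0.29 116 [0.1124 0.1164] [0.471 0.272 0.101] [0.515 0.316 0.118]
```

View pics/m6.png

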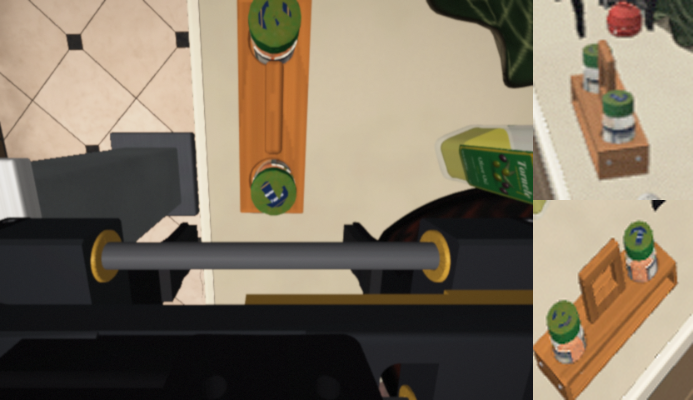

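Both caps sit at the same height (112–113 mm), so the jar is fully down and released. The bar is at (0.494, 0.2165) with yaw about -1°. I go over it and down.

Emit:
send_rows:
  plan:
    - [0,0.01,0.001,0,0.008]
    - [0,0.02,0.001,0,0.007]
    - [0,0.025,0,0,0]
    - [0,0.015,0,0,0]
    - [0,0.008,0,0,0]
    - [0,0.001,0,0.01,0]
    - [0,0,0,0.02,0]
    - [0,0,0,0.02,0]
    - [0,0,0,0.02,0]
    - [0,0,0,0.02,0]
    - [0,0,0,0.01,0]
    - [0,0,0,0.002,0]
    - [0,0,0,0,0]
    - [0,0,0,0,0]
    - [0,0,0,0,0]

```text
time_s: 12.37
position: [0.4966, 0.2158, 0.1398]
tcp_rot: [[0.015, 1.0, 0.002], [1.0, -0.015, 0.0], [0.0, 0.002, -1.0]]
force: [-0.2, 0.1, -0.5]
opening: 1.001
grasp_force: 0.0
```

Emit:
send_rows:
  plan:
    - [0,0,-0.0015,0,0]
    - [0,0,0,0,0]
    - [0,0,0,0,0]

```text
time_s: 12.62
position: [0.4944, 0.2159, 0.1395]
tcp_rot: [[0.015, 1.0, 0.001], [1.0, -0.015, 0.0], [0.0, 0.001, -1.0]]
force: [-0.2, -0.8, 0.6]
opening: 0.997
grasp_force: 0.0
```

Emit:
send_rows:
  plan:
    - [60,0,0,0,0]
    - [100,0,0,0,0]
    - [130,0,0,0,0]
    - [160,0,0,0,0]
    - [180,0,0,0,0]
    - [190,0,0,0,0]
    - [200,0,0,0,0]
    - [210,0,0,0,0]
    - [220,0,0,0,0]
    - [235,0,0,0,0]
    - [255,0,0,0,0]
    - [255,0,0,0,0]
    - [255,0,0,0,0]
    - [255,0,0,0,0]

```text
time_s: 13.78
position: [0.4946, 0.2158, 0.1388]
tcp_rot: [[0.015, 1.0, 0.001], [1.0, -0.015, 0.0], [0.0, 0.001, -1.0]]
force: [1.3, -0.5, -1.2]
opening: 0.156
grasp_force: 30.0
```

The bar is gripped (opening 13.6 mm). I lift 10 cm slowly.

Emit:
send_rows:
  plan:
    - [255,0,0,-0.001,0]
    - [255,0,0,-0.003,0]
    - [255,0,0,-0.005,0]
    - [255,0,0,-0.006,0]
    - [255,0,0,-0.007,0]
    - [255,0,0,-0.008,0]
    - [255,0,0,-0.008,0]
    - [255,0,0,-0.008,0]
    - [255,0,0,-0.008,0]
    - [255,0,0,-0.008,0]
    - [255,0,0,-0.008,0]
    - [255,0,0,-0.007,0]
    - [255,0,0,-0.007,0]
    - [255,0,0,-0.006,0]
    - [255,0,0,-0.005,0]
    - [255,0,0,-0.003,0]
    - [255,0,0,-0.002,0]
    - [255,0,0,0,0]
    - [255,0,0,0,0]
    - [255,0,0,0,0]

```text
time_s: 15.45
position: [0.4939, 0.2157, 0.2384]
tcp_rot: [[0.015, 1.0, -0.001], [1.0, -0.015, -0.0], [-0.0, -0.001, -1.0]]
force: [-0.6, -0.5, -5.7]
opening: 0.159
grasp_force: 30.0
```

Run:
```python
from h import *
s=read_state();print(s['time_s'],s['position'],s['force'],s['moment'],s['opening'])
for n in['wrist','side','scene']:
    c=calibration(n);im,D=capture(n);P=cloud(c,D);cv2.imwrite(f'pics/{n}6.png',im)
    h=cv2.cvtColor(im,cv2.COLOR_BGR2HSV);m=(h[...,0]>3)&(h[...,0]<18)&(h[...,1]>120)&(abs(P[...,0]-.494)<.03)&(P[...,1]>.05)&(P[...,1]<.37)
    Q=P[m&(abs(P[...,2]-.152)<.015)];
    if len(Q)>50: print(n,'deck plane',len(Q),np.linalg.lstsq(np.c_[Q[:,:2]-[.494,.216],np.ones(len(Q))],Q[:,2],rcond=None)[0].round(4))
    g=(h[...,0]>40)&(h[...,0]<85)&(h[...,1]>80)
    for y in(.14,.29):
        Q=P[g&(abs(P[...,1]-y)<.035)&(abs(P[...,0]-.494)<.035)&(P[...,2]>.19)&(P[...,2]<.24)]
        if len(Q)>10: print(n,'cap',y,len(Q),np.percentile(Q[:,2],[50,90]).round(4))
b=cv2.imread('pics/side6.png')[100:240,240:380];d=cv2.imread('pics/scene6.png')[230:380,180:330]
cv2.imwrite('pics/m7.png',np.hstack([cv2.resize(b,(400,400),interpolation=2),cv2.resize(d,(400,400),interpolation=2)]))
```

```text
15.45 [0.49391747 0.21570974 0.23844727] [-0.62437694 -0.50821186 -5.69006392] [-0.0787317  -0.09294583 -0.0457843 ] 0.15906282212703823
wrist deck plane 8799 [-0.0003 -0.0012  0.1508]
wrist cap 0.29 1567 [0.2123 0.2132]
side deck plane 280 [0.014  0.0218 0.1509]
side cap 0.14 124 [0.2081 0.2145]
side cap 0.29 40 [0.2064 0.212 ]
scene deck plane 1061 [-0.0092 -0.0077  0.1535]
scene cap 0.29 176 [0.2098 0.2154]
```

View pics/m7.png

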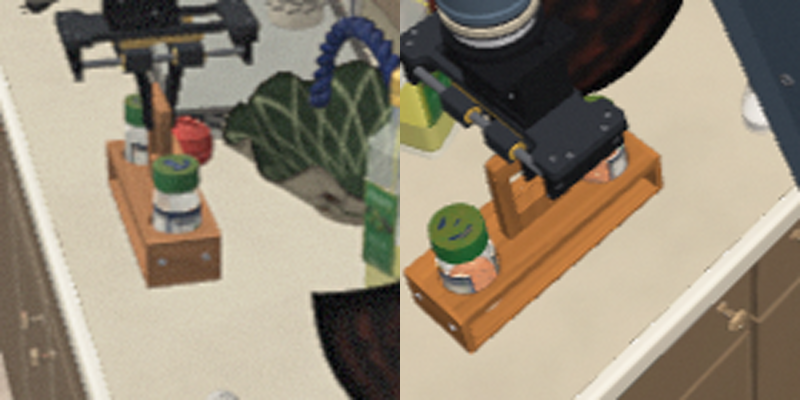

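The picture shows the caddy hanging level about 10 cm up with both jars in it. The load is 5.7 N, so the whole weight is on the arm. I settle briefly and hand in.

Emit:
send_rows:
  plan:
    - [255,0,0,-0.0005,0]
    - [255,0,0,0,0]
    - [255,0,0,0,0]
    - [255,0,0,0,0]
    - [255,0,0,0,0]
    - [255,0,0,0,0]

```text
time_s: 16.1
position: [0.4942, 0.2158, 0.2394]
tcp_rot: [[0.015, 1.0, -0.0], [1.0, -0.015, 0.0], [0.0, -0.0, -1.0]]
force: [-0.2, 0.0, -5.4]
opening: 0.158
grasp_force: 30.0
```

```bash
python3 -c "
from rig import *
print(read_state()['position'],hand_in())"
```

```text
the job is handed in; nothing more can be done
[0.4942114  0.21580083 0.23935425] None
```

The spice jar stands on the floor of its bore, and the arm is holding the caddy level about 10 cm up with both jars in it; I handed the job in at about 16 s, and no verdict came back.

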